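Hold the picture holder's sprung jaw open

TASK

I want to slip a picture into the frame holder. First take the brass handbell that stands in the jaw's way and set it down upright in the white tray, let go of it, and leave everything else where it is; then pull the sprung jaw by its blue handle until its yellow pointer is in line with the white mark, and finish while still holding it there.

Things in the scene. Friction and masses are not known exactly. Their poses are not given: they have to be found in the camera images.
- holder: frame holder fixed to the table: dark wood board 300 x 200 x 18 mm. Origin: on the table, midway across it; x points from front stop to backrest, z up. Front stop: x -155 to -140 mm, 160 wide, top 45 mm above the table; backrest: x 100 to 118 mm, 130 wide, top 85 mm. Between them two 8 mm steel rods along x at y = -55 and +55 mm, 35 mm above the table.
- jaw (a joint): how far the jaw is pulled out, m: 0 shut, 0.10 most; it slides along the holder's -x, roughly towards the robot. A spring pulls it shut with 4 N at 0, 14 N at 0.085; let go, it goes back. Light wood plate 18 x 140 mm, top 75 mm above the table, shut at holder x 78 to 96 mm; a steel tongue (40 mm wide, top 30 mm above the table) runs forward from it to x = -12 mm when shut.
- handle (a point): blue upright tab on the jaw's tongue, moves with the jaw: 12 mm thick along the holder's x, 40 mm wide along y, from 30 to 85 mm above the table. This point: the tab's middle, 60 mm above the table. With the jaw shut it stands at the holder's x = 0, y = 0, 72 mm clear of the jaw plate.
- pointer (a point): middle of the tip of the yellow pointer, a flat needle 6 mm wide that sticks out from the jaw plate to the holder's +y side, 30 mm above the table; it moves with the jaw and, with the jaw shut, lies at x = 78 mm in the holder.
- mark: white block fixed on the board's +y edge (different place each time, 50 to 85 mm of pull), 12 mm along the holder's x, 14 mm across, 12 mm high. Origin: centre of its underside, on the board; axes as the holder's. The pointer is in line when it has the same holder x as the block's middle; it then lies 8 mm beside it across and 12 mm above its underside.
- bell: brass school handbell standing mouth down on the holder's board between front stop and tongue: 135 mm high, bell 66 mm across at the bottom and 52 mm high, above it an upright round light wood handle, 20 mm thick from 75 to 128 mm up. 0.2 to 0.4 kg. Origin: centre of its underside (18 mm above the table at the start); z points up the handle.
- tray: white open plastic tray, fixed, 220 mm (x) by 180 mm (y), 24 mm high, walls and floor 4 mm, left or right of the holder. Origin: centre of its underside, z up. Its -x half (middle at x = -50 mm) is free for the bell; the brass bowl stands in the +x half.
- books: stack of exercise books about 200 x 160 mm, 60 mm high, fixed, on the side of the holder where the tray is not. Origin: centre of its underside.
- bowl: brass bowl 72 mm across, 34 mm high, in the tray; leave it. Origin: centre of its underside.
- duster: board duster 45 x 110 x 30 mm, wood on felt, on the books; leave it. Origin: centre of its underside.
- tumbler: steel tumbler 68 mm across, 100 mm high, on the table at the back; leave it. Origin: centre of its underside.
- lamp: brass oil lamp on a foot, 84 mm across, 106 mm high, on the table at the back; leave it. Origin: centre of its underside.
- chalkbox: chalk carton 60 x 90 x 40 mm with a green band, on the books; leave it. Origin: centre of its underside.
- glue: white glue bottle with orange cap, 48 mm across, 110 mm high, at the back left; leave it. Origin: centre of its underside.
There are look-alikes about, which are no part of the job. Leave any pink or red look-alike of the bell alone.

How it is judged:
By the outcome, as a careful person would: the job done as asked, in the order asked, and still so for the second after the job is handed in, while the arm keeps its last pose, push and grip.
It also fails if it takes over 48 s, if anything falls off the work surface, if the arm or the gripper's body presses on something with over 40 N, if the wrist force passes 120 N, or if a joint passes its speed limit or range.

ROBOT

A 6-joint arm with a two-finger parallel gripper is mounted at the origin on the work surface. World frame = base frame: x ahead of the robot, y to its left, z up, the work surface at z = 0. Lengths are in m, angles in degrees, forces in N, time in s.
With the tool pointing down it reaches from about 0.4 to 0.825 m from the base axis. Payload 7 kg.
Tool frame: the origin (TCP) lies on the front face of the gripper's body, between the roots of the fingers; the fingertips stand 66 mm ahead of it and the grasp point (between the pads) lies 47 mm ahead of it (nose_length is the distance from the TCP to the fingertips, in m); y points along the fingers, z is the direction in which the jaws open and shut, and the axes are right-handed (so a half turn about y gives the same grasp; the last joint's range is limited). The gripper opens to 88 mm and grips with 3 to 60 N. Pads are 19 mm wide; open, the fingers measure 130 mm over their backs; the gripper's body (78 mm by 193 mm) begins 47 mm behind the grasp point.
Start: joints at [-51.56, 20.546, 0.682, 0, -70.136, -16.507], TCP at [0.252, -0.626, 0.292] pointing down, gripper open.
Joint ranges: [-176.03, 176.03], [-82.01, 121.73], [-58.28, 71.71], [-173.87, 95.51], [-174.79, -0.11], [-173.66, 173.66]. Speed limits (degrees/s): [136.94, 136.94, 172.46, 180, 180, 180].

INTERFACE

Orientations are given as [roll, pitch, yaw] about the fixed x, y, z axes, in that order (R = Rz(yaw) Ry(pitch) Rx(roll)).
In Python, from plant import get_state, capture, close_job, nose_length gives the robot as it stands.
- The arm moves only by the tool apply_moves, never from a script. Its argument "rows" is a list of rows, each a list of 2 entries, a list of its own where there are three numbers: the shift along the tool's x, y, z in m, then the turn about the tool's y in degrees. In form: [[[tx, ty, tz], yaw], ...]. A call has 1 to 20 rows; each row is the pose to reach, as a shift and turn from the pose commanded when the call began, along the tool's axes at that moment; what a row does not reach only later rows make up. A row lasts 1/8 s, in which the tool goes at most 62.5 mm and 10.7 degrees, less where a joint would pass 70% of its speed; a pose out of reach is approached as far as the arm can. A call with a gripper value outside its range is refused whole. "gripper" is the opening, from 0 (shut) to 1 (fully open), set as the call begins (left out, the last holds). The fingers move at their own pace and stop on an object; "grip_force" is the grip in N (left out, the last holds). Time passes only in rows, so rows that repeat a pose let the fingers close. It gives the time, the measured TCP pose, the force and the opening at its end, in the units of the state.
- get_state(): the state, without advancing time (a new reading comes with each control period).
- capture(name): name is "side" or "top" or "wrist"; returns a dict with "pixels" (384x512x3 uint8, blue, green, red), "z_map" (384x512 float32, m along the optical axis (not along the pixel's ray), 0 where there is no reading), "intrinsics" (3x3 intrinsics, pixels), "D" ([k1, k2, p1, p2, k3] as OpenCV has them; the pictures are not rectified), "rvec" (rotation vector, rad) and "tvec" (3), from world to camera coordinates, as OpenCV has them; the wrist camera has in their place "mount" (4x4, takes a point from camera to tool coordinates, whose origin is the TCP and whose axes are the tool frame's). Camera axes: x right, y down, z forward; pixel columns grow to the right and rows downward; lengths in m; the calibration is good to about 2 mm. A picture is of the moment at which its call begins: read the wrist's pose just before it.
- close_job(): hands the job in, once; it reports no verdict.
The state is a dict: "time_s": time; "joints": joint angles; "qd": joint speeds; "joint_torque": joint torques, N m; "tcp_pos": TCP position; "eef_rot": TCP orientation; "contact_force": force on the tool from outside, world axes, zero at the start; "moment": the same for the moment, N m; "gripper_width": finger opening in m.
Only numpy, scipy, OpenCV 4.12 (cv2) and the standard library are available. Lean on these libraries where they do the work, as an engineer would, in place of code of your own. Each camera call takes 0.05 s, during which the arm holds its last target.

## Working session

There is one attempt and no reset: what is moved stays moved. The work goes in short steps, Python scripts to look and compute and a tool call to move; the robot and the scene stay as the last step left them, time stands still between calls to the robot, and variables do not carry over. Pictures are saved under pics/ and viewed, and the job is handed in when it is done.

Besides the shell and the picture viewer there is one more tool, called as name(argument=value, ...), one argument or row to a line, values as JSON. apply_moves: Moves the arm, as the interface text tells. Its arguments: {"type":"object","properties":{"rows":{"type":"array"},"gripper":{"type":"number"},"grip_force":{"type":"number"}},"required":["rows"]}

```bash
ls; mkdir -p pics
cat > h.py <<'E'
import numpy as np, cv2
from plant import get_state, capture, close_job, nose_length
from scipy.spatial.transform import Rotation as R
def cam(name):
    s=get_state(); c=capture(name); c['state']=s
    K=np.array(c['intrinsics'],float);D=np.array(c['D'],float)
    if 'rvec' in c:
        Rm=cv2.Rodrigues(np.array(c['rvec'],float))[0];t=np.array(c['tvec'],float).ravel()
        Rwc=Rm.T; o=-Rm.T@t
    else:
        M=np.array(c['mount']); Rt=R.from_euler('xyz',s['eef_rot'],degrees=True).as_matrix()
        Rwc=Rt@M[:3,:3]; o=Rt@M[:3,3]+np.array(s['tcp_pos'])
    c.update(K=K,Dd=D,Rwc=Rwc,o=o); return c
def rays(c,px):
    u=cv2.undistortPoints(np.array(px,float).reshape(-1,1,2),c['K'],c['Dd']).reshape(-1,2)
    return np.c_[u,np.ones(len(u))]@c['Rwc'].T
def onplane(c,px,z):
    d=rays(c,px); return c['o']+d*((z-c['o'][2])/d[:,2])[:,None]
def depthpts(c,px):
    px=np.array(px).reshape(-1,2).astype(int); d=rays(c,px); zz=c['z_map'][px[:,1],px[:,0]]
    return c['o']+d*zz[:,None]
def proj(c,P):
    Rm=c['Rwc'].T; rv=cv2.Rodrigues(Rm)[0]; return cv2.projectPoints(np.array(P,float).reshape(-1,1,3),rv,-Rm@c['o'],c['K'],c['Dd'])[0].reshape(-1,2)
def xyz(c):
    h,w=c['z_map'].shape; u,v=np.meshgrid(np.arange(w),np.arange(h)); px=np.c_[u.ravel(),v.ravel()]
    return depthpts(c,px).reshape(h,w,3)
E
python3 - <<'E'
from h import *
print(get_state(), nose_length)
for n in ['side','top','wrist']:
    c=cam(n); cv2.imwrite(f'pics/{n}0.png',c['pixels']); print(n,c['o'],c['Rwc'][:,2])
    np.savez(f'{n}0.npz',**{k:c[k] for k in ['pixels','z_map','K','Dd','Rwc','o']})
E
```

```text
pics
{'time_s': 0.0, 'joints': array([-5.15599009e+01,  2.05886833e+01,  6.36353293e-01, -2.24196084e-02,
       -7.01352927e+01, -1.65079557e+01]), 'qd': array([-0.00757251, -0.04138264,  0.06148448,  0.00147355,  0.05690154,
       -0.04076191]), 'joint_torque': array([-4.03969289e-04, -5.82724893e+01,  2.93044960e+01,  6.99740231e+00,
        6.80366720e-03, -1.69117775e-04]), 'tcp_pos': array([ 0.25199063, -0.62580225,  0.29126602]), 'eef_rot': array([-8.99099997e+01,  4.69297045e-03,  2.19245128e+01]), 'contact_force': array([0.50892691, 0.41226179, 0.35175417]), 'moment': array([ 0.00175512, -0.00624202, -0.01082314]), 'gripper_width': 0.08752301352665502} 0.0656
side [0.13822356 0.9321272  1.17703069] [ 0.30176965 -0.60951196 -0.73309635]
top [0.36845562 0.04117389 1.06421714] [ 0.21481306 -0.03032765 -0.97618419]
wrist [ 0.18069691 -0.65558379  0.3839098 ] [ 0.26564182  0.10879588 -0.95791329]
```

View pics/side0.png

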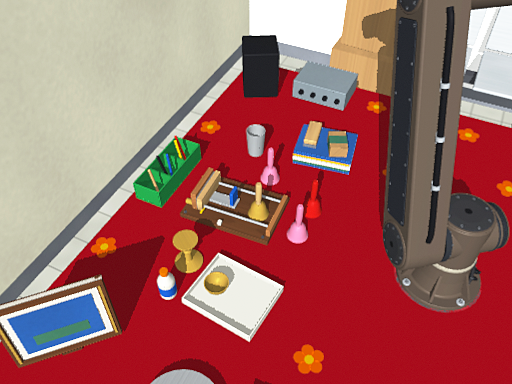

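View pics/top0.png

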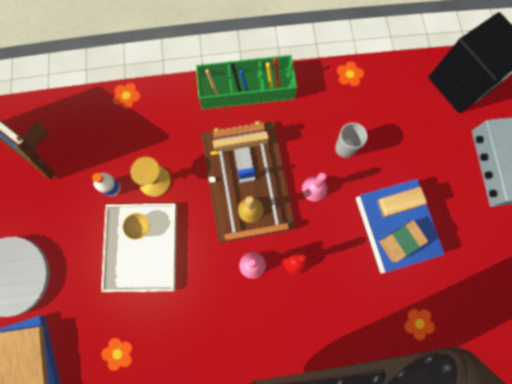

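View pics/wrist0.png

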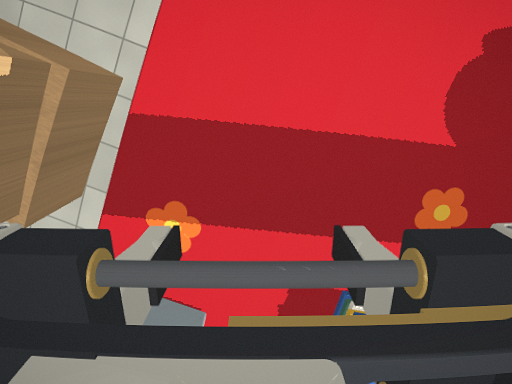

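Run:
```python
from h import *
for n,(x,y,w,h) in {'side':(165,140,170,110),'top':(190,110,160,180)}.items():
    c=dict(np.load(f'{n}0.npz')); im=c['pixels']
    f=min(800/w,600/h); cv2.imwrite(f'pics/{n}0c.png',cv2.resize(im[y:y+h,x:x+w],None,fx=f,fy=f,interpolation=cv2.INTER_CUBIC)); print(n,f)
    P=xyz(c); zm=c['z_map']; print((zm==0).mean())
    hsv=cv2.cvtColor(im,cv2.COLOR_BGR2HSV)
    for nm,lo,hi in [('blue',(100,120,60),(130,255,255)),('brass',(18,120,80),(28,255,255)),('pink',(150,60,120),(175,170,255))]:
        m=cv2.inRange(hsv,lo,hi); k,l,st,ce=cv2.connectedComponentsWithStats(m)
        for i in range(1,k):
            if st[i,4]>40:
                q=P[(l==i)&(zm>0)]; print(n,nm,st[i],ce[i].round(1),np.median(q,0).round(3),np.percentile(q,2,axis=0).round(3),np.percentile(q,98,axis=0).round(3))
```

```text
side 4.705882352941177
0.004002888997395833
side blue [294 125  64  39 905] [324.8 146.1] [ 0.477 -0.307  0.06 ] [ 0.368 -0.424  0.05 ] [ 0.568 -0.254  0.066]
side blue [166 154   7  22  50] [169.  164.1] [0.896 0.008 0.074] [ 0.891 -0.029  0.009] [0.931 0.016 0.124]
side blue [293 161  56  13  95] [319.9 167. ] [ 0.463 -0.269  0.006] [ 0.363 -0.285 -0.003] [ 0.553 -0.252  0.012]
side blue [229 186   9  20 120] [233.3 195.4] [0.642 0.036 0.067] [0.638 0.011 0.033] [0.65  0.05  0.089]
side blue [159 282  18  15 122] [168.4 291.3] [0.649 0.405 0.033] [0.641 0.379 0.016] [0.677 0.414 0.053]
side blue [   8  293   97   61 2725] [ 56.3 321.8] [0.811 0.634 0.128] [0.744 0.564 0.047] [0.872 0.701 0.18 ]
side brass [304 124   9  16  43] [308.6 130.1] [ 0.537 -0.346  0.088] [ 0.529 -0.38   0.082] [ 0.549 -0.298  0.094]
side brass [293 154  44  10  66] [315.3 158.5] [ 0.48  -0.265  0.04 ] [ 0.409 -0.279  0.034] [ 0.553 -0.253  0.049]
side brass [198 173  20  26  86] [207.8 185.5] [0.731 0.036 0.076] [ 0.721 -0.02   0.071] [0.74  0.096 0.08 ]
side brass [248 200  21  22 319] [258.  211.2] [0.55
[... 2241 characters left out ...]
[ 0.515 -0.392  0.088] [ 0.547 -0.321  0.095]
top brass [238 197  25  25 450] [249.5 210. ] [0.55  0.035 0.057] [0.53  0.005 0.02 ] [0.58  0.062 0.155]
top brass [123 214  26  25 517] [135.7 225.8] [0.552 0.33  0.023] [0.521 0.294 0.009] [0.578 0.354 0.041]
top brass [416 320   8   8  52] [419.2 323.4] [ 0.221 -0.358  0.002] [ 0.212 -0.367 -0.003] [ 0.23  -0.349  0.005]
top brass [113 349   9  10  75] [116.9 353.7] [0.24  0.402 0.003] [ 0.23   0.392 -0.001] [0.251 0.413 0.007]
top pink [302 173  25  29 523] [314.7 187.3] [ 0.59  -0.137  0.04 ] [ 0.568 -0.168  0.002] [ 0.624 -0.113  0.137]
top pink [239 253  26  26 528] [251.7 265.1] [0.415 0.044 0.038] [0.39  0.015 0.003] [0.447 0.074 0.138]
```

View pics/side0c.png

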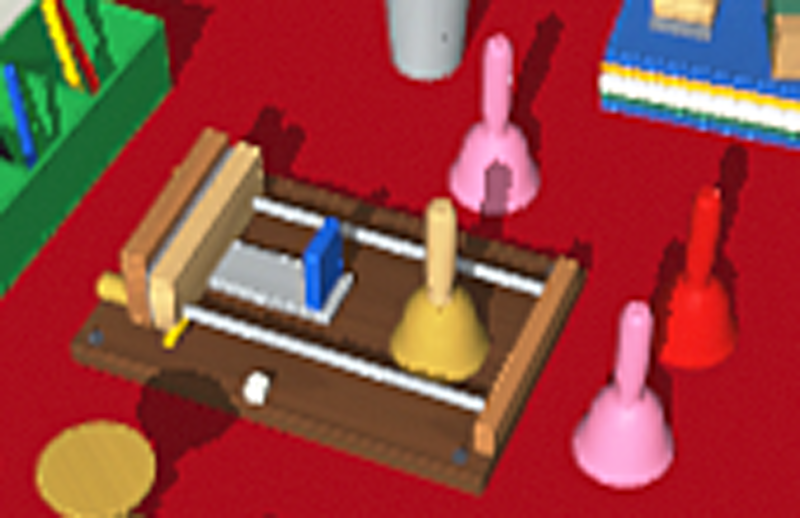

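View pics/top0c.png

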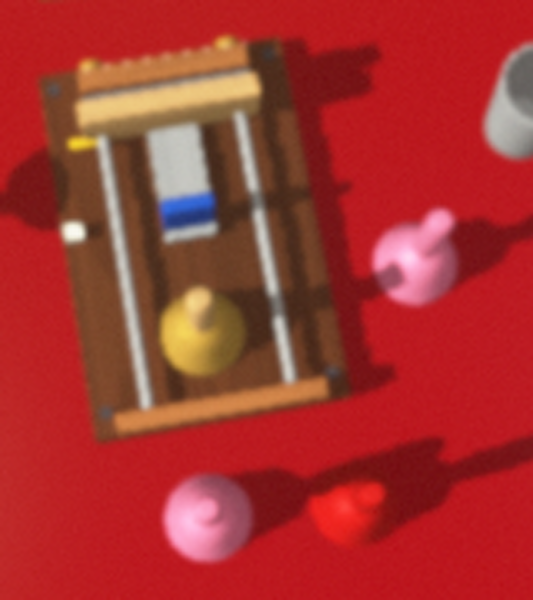

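```bash
cat > m.py <<'E'
from h import *
top=dict(np.load('top0.npz')); side=dict(np.load('side0.npz'))
for n,c in (('top',top),('side',side)):
    P=xyz(c); P[c['z_map']==0]=9
    X,Y,Z=P[...,0],P[...,1],P[...,2]
    print(n)
    d=np.hypot(X-.553,Y-.035)
    for a,b in ((.095,.125),(.125,.158)):
        q=P[(d<.04)&(Z>a)&(Z<b)]; print(' bellhandle',a,len(q),q.mean(0).round(4),q.min(0).round(3),q.max(0).round(3))
    def rect(name,m):
        q=P[m].astype(np.float32)[:,:2]; r=cv2.minAreaRect(q); print(' ',name,len(q),np.round(r[0],4),np.round(r[1],3),round(r[2],1))
    H=(abs(X-.6)<.2)&(abs(Y-.03)<.14)
    rect('frontstop top',H&(Z>.038)&(Z<.052)&(X<.53)&(X>.45)&(abs(Y-.02)<.09)&~(d<.045))
    rect('jawplate top',H&(Z>.070)&(Z<.079)&(X>.69)&(X<.755))
    rect('backrest top',H&(Z>.081)&(Z<.09)&(X>.69))
    rect('tab top',(Z>.079)&(Z<.09)&(abs(X-.645)<.04)&(abs(Y-.03)<.05))
    q=(abs(Y-.33)<.14)&(abs(X-.5)<.15)
    rect('tray rim',q&(Z>.018)&(Z<.03)&(np.hypot(X-.55,Y-.325)>.045)) 
    rect('tray floor',q&(Z>.0025)&(Z<.008)) 
    rect('bowl rim',q&(Z>.03)&(Z<.042))
    hsv=cv2.cvtColor(c['pixels'],cv2.COLOR_BGR2HSV)
    m=(cv2.inRange(hsv,(20,160,120),(32,255,255))>0)&(Z>.02)&(Z<.045)&H
    k,l,st,ce=cv2.connectedComponentsWithStats(m.astype(np.uint8)); 
    for i in range(1,k):
        if st[i,4]>5: print(' yellow',st[i],P[l==i].mean(0).round(4), onplane(c,ce[i],.03).round(4))
    m=(cv2.inRange(hsv,(0,0,170),(179,70,255))>0)&(Z>.012)&(Z<.04)&H&(Y>.08)
    k,l,st,ce=cv2.connectedComponentsWithStats(m.astype(np.uint8)); 
    for i in range(1,k):
        if st[i,4]>5: print(' white',st[i],P[l==i].mean(0).round(4), onplane(c,ce[i],.03).round(4))
E
python3 m.py
```

```text
top
 bellhandle 0.095 19 [0.5523 0.0315 0.1093] [0.549 0.022 0.096] [0.56  0.041 0.124]
 bellhandle 0.125 74 [0.5565 0.0311 0.1486] [0.55  0.021 0.126] [0.566 0.04  0.158]Traceback (most recent call last):
  File "m.py", line 13, in <module>
    rect('frontstop top',H&(Z>.038)&(Z<.052)&(X<.53)&(X>.45)&(abs(Y-.02)<.09)&~(d<.045))
    ~~~~^^^^^^^^^^^^^^^^^^^^^^^^^^^^^^^^^^^^^^^^^^^^^^^^^^^^^^^^^^^^^^^^^^^^^^^^^^^^^^^^
  File "m.py", line 11, in rect
    q=P[m].astype(np.float32)[:,:2]; r=cv2.minAreaRect(q); print(' ',name,len(q),np.round(r[0],4),np.round(r[1],3),round(r[2],1))
                                       ~~~~~~~~~~~~~~~^^^
cv2.error: OpenCV(4.12.0) /io/opencv/modules/imgproc/src/convhull.cpp:143: error: (-215:Assertion failed) total >= 0 && (depth == CV_32F || depth == CV_32S) in function 'convexHull'
```

```bash
sed -i 's/\[:,:2\]; r=/[:,:2]; q=np.ascontiguousarray(q)\n        if len(q)<4: print(name,"none"); return\n        r=/' m.py; python3 m.py
python3 - <<'E'
from h import *
c=dict(np.load('top0.npz'));P=xyz(c)
# front stop row scan
for u in (235,260,280): print([(v,*P[v,u].round(3)) for v in range(222,245,2)])
E
```

```text
top
 bellhandle 0.095 19 [0.5523 0.0315 0.1093] [0.549 0.022 0.096] [0.56  0.041 0.124]
 bellhandle 0.125 74 [0.5565 0.0311 0.1486] [0.55  0.021 0.126] [0.566 0.04  0.158]
  frontstop top 449 [0.5112 0.0232] [0.041 0.16 ] 2.7
  jawplate top 468 [0.7355 0.0363] [0.026 0.14 ] 2.5
  backrest top 356 [0.7474 0.0372] [0.036 0.13 ] 1.4
  tab top 83 [0.6458 0.0309] [0.012 0.04 ] 3.1
  tray rim 648 [0.5185 0.3238] [0.185 0.262] 84.8
  tray floor 6331 [0.4999 0.3301] [0.28 0.3 ] 89.9
  bowl rim 224 [0.5195 0.3205] [0.177 0.254] 86.5
 yellow [210 151   8   4  23] [0.7206 0.1091 0.0307] [[0.7208 0.1091 0.03  ]]
 yellow [239 201  16  20  82] [0.5458 0.049  0.0336] [[0.5464 0.049  0.03  ]]
 white [220 156   6  22  32] [0.6805 0.0919 0.0288] [[0.68   0.0918 0.03  ]]
 white [209 176   6   7  35] [0.6493 0.1225 0.0288] [[0.649  0.1224 0.03  ]]
 white [225 184   3   7  12] [0.622  0.0879 0.0321] [[0.6225 0.088  0.03  ]]
 white [226 192   8  40  59] [0.5609 0.0851 0.0289] [[0.5606 0.0851 0.03  ]]
side
 bellhandle 0.095 48 [0.5571 0.0342 0.1105] [0.549 0.025 0.095] [0.569 0.039 0.124]
 bellhandle 0.125
[... 2656 characters left out ...]
0.509), np.float64(-0.038), np.float64(0.045)), (226, np.float64(0.504), np.float64(-0.037), np.float64(0.048)), (228, np.float64(0.499), np.float64(-0.036), np.float64(0.048)), (230, np.float64(0.495), np.float64(-0.036), np.float64(0.036)), (232, np.float64(0.494), np.float64(-0.038), np.float64(0.003)), (234, np.float64(0.489), np.float64(-0.038), np.float64(0.001)), (236, np.float64(0.484), np.float64(-0.037), np.float64(-0.001)), (238, np.float64(0.479), np.float64(-0.036), np.float64(0.002)), (240, np.float64(0.474), np.float64(-0.036), np.float64(-0.002)), (242, np.float64(0.469), np.float64(-0.035), np.float64(-0.001)), (244, np.float64(0.463), np.float64(-0.034), np.float64(0.001))]
```

Candidates for the bell, as side-view and top-view pixels:
- Brass-and-wood bell on the board: (258,205) side, (250,208) top
- Pink bell: (270,165) / (315,187)
- Pink bell: (298,225) / (252,265)
- Red bell: (315,200) / (295,263)

I choose the brass one with the light wood handle. The close crops confirm that it stands on the holder, between the front stop and the tongue.

apply_moves(
  rows=[
    [[0.016, 0, 0.015], -2],
    [[0.053, 0, 0.049], -7],
    [[0.095, 0, 0.089], -13],
    [[0.138, 0, 0.128], -18],
    [[0.18, 0, 0.168], -24],
    [[0.222, 0, 0.207], -30],
    [[0.265, 0, 0.247], -35],
    [[0.307, 0, 0.287], -41],
    [[0.349, 0, 0.326], -47],
    [[0.391, 0, 0.366], -52],
    [[0.434, 0, 0.405], -58],
    [[0.476, 0, 0.445], -64],
    [[0.508, 0, 0.474], -68],
    [[0.529, 0, 0.494], -70.8],
    [[0.529, 0, 0.494], -70.8],
    [[0.529, 0, 0.494], -70.8],
  ],
  gripper=1,
  grip_force=25,
)

```text
time_s: 2.15
tcp_pos: [0.5576, 0.0298, 0.292]
eef_rot: [-90.0, -0.0, 92.8]
contact_force: [0.2, -0.1, -0.6]
gripper_width: 0.0875
```

Run:
```python
from h import *
c=cam('wrist'); s=c['state']; print(s['tcp_pos'],s['eef_rot'],s['time_s'])
im=c['pixels']; P=xyz(c); Z=P[...,2]
for a,b in ((.095,.125),(.125,.158)):
    q=P[(Z>a)&(Z<b)&(c['z_map']>0)&(np.hypot(P[...,0]-.557,P[...,1]-.031)<.04)]; print(len(q), q.mean(0),q.min(0),q.max(0)) if len(q) else 0
cv2.imwrite('pics/w1.png',im)
```

```text
[0.55756193 0.02976702 0.29203713] [-8.99729686e+01 -2.44210868e-04  9.27548826e+01] 2.15
149 [0.55970798 0.0210674  0.11041225] [0.54960377 0.01883842 0.09502712] [0.56900147 0.02785268 0.12455325]
554 [0.55932063 0.02558582 0.14756578] [0.54940072 0.01866726 0.12514797] [0.56908434 0.03856536 0.15542593]
```

View pics/w1.png

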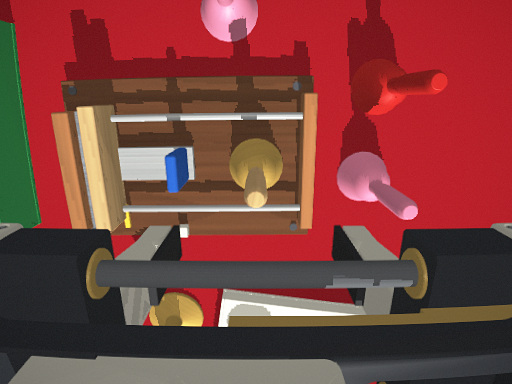

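The wrist view shows the brass bell at (256,170) with its handle pointing up to (256,200), about 1 mm from the tool axis. I descend and grip.

apply_moves(
  rows=[
    [[-0.001, 0.01, -0.0015], 0],
    [[-0.001, 0.035, -0.0015], 0],
    [[-0.001, 0.06, -0.0015], 0],
    [[-0.001, 0.085, -0.0015], 0],
    [[-0.001, 0.105, -0.0015], 0],
    [[-0.001, 0.116, -0.0015], 0],
    [[-0.001, 0.119, -0.0015], 0],
    [[-0.001, 0.119, -0.0015], 0],
  ],
)

```text
time_s: 3.2
tcp_pos: [0.5601, 0.0287, 0.1735]
eef_rot: [-90.0, -0.0, 92.7]
contact_force: [-0.1, -0.2, -0.1]
gripper_width: 0.0875
```

apply_moves(
  rows=[
    [[0, 0, 0], 0],
    [[0, 0, 0], 0],
    [[0, 0, 0], 0],
    [[0, 0, 0], 0],
    [[0, 0, 0], 0],
    [[0, 0, 0], 0],
    [[0, 0, 0], 0],
    [[0, 0, 0], 0],
  ],
  gripper=0,
  grip_force=30,
)

```text
time_s: 4.2
tcp_pos: [0.5595, 0.0287, 0.173]
eef_rot: [-90.0, 0.0, 92.7]
contact_force: [-0.6, -0.5, -0.5]
gripper_width: 0.0195
```

Run:
```python
from h import *
s=get_state(); print(s['tcp_pos'],s['gripper_width'],s['contact_force'])
# tray measure: white mask in top
c=dict(np.load('top0.npz')); P=xyz(c); im=c['pixels']; hsv=cv2.cvtColor(im,cv2.COLOR_BGR2HSV)
m=cv2.inRange(hsv,(0,0,130),(179,60,255)); m[:195]=0; m[300:]=0; m[:,:95]=0; m[:,185:]=0
k,l,st,ce=cv2.connectedComponentsWithStats(m); i=1+st[1:,4].argmax(); print(st[i])
cn=cv2.findContours((l==i).astype(np.uint8),0,2)[0]; cn=max(cn,key=cv2.contourArea).reshape(-1,2)
q=onplane(c,cn,.024)[:,:2].astype(np.float32); r=cv2.minAreaRect(q); print(r, cv2.boxPoints(r))
q=P[(P[...,2]>.03)&(P[...,2]<.042)&(np.hypot(P[...,0]-.55,P[...,1]-.325)<.05)]; print('bowl',q.min(0),q.max(0))
```

```text
[0.55954806 0.02869288 0.17297296] 0.01954069853470998 [-0.61827393 -0.53595622 -0.51238095]
[ 102  204   74   88 5574]
((0.4971106946468353, 0.3232921361923218), (0.1836617887020111, 0.22122444212436676), 84.08014678955078) [[0.37761718 0.24335921]
 [0.59766185 0.22054273]
 [0.6166042  0.40322506]
 [0.39655954 0.42604154]]
bowl [0.51400055 0.29121865 0.03022579] [0.58319675 0.35933418 0.04190205]
```

Gripped, opening 19.5 mm against the 20 mm handle. The tray centre is about (0.497, 0.323) and its measured size matches. I lift, carry the bell to the middle of the free half at (0.447, 0.328), and stop above it.

apply_moves(
  rows=[
    [[0, -0.005, 0], 0],
    [[0, -0.02, 0], 0],
    [[0, -0.04, 0], 0],
    [[0, -0.06, 0], 0],
    [[0.004, -0.07, 0.001], 0],
    [[0.018, -0.072, 0.006], 0],
    [[0.043, -0.072, 0.014], 0],
    [[0.074, -0.072, 0.024], 0],
    [[0.108, -0.072, 0.035], 0],
    [[0.144, -0.072, 0.0465], 0],
    [[0.18, -0.072, 0.058], 0],
    [[0.214, -0.072, 0.069], 0],
    [[0.246, -0.072, 0.0795], 0],
    [[0.272, -0.072, 0.088], 0],
    [[0.291, -0.072, 0.094], 0],
    [[0.301, -0.072, 0.0975], 0],
    [[0.304, -0.072, 0.098], 0],
    [[0.304, -0.072, 0.098], 0],
    [[0.304, -0.072, 0.098], 0],
  ],
)

```text
time_s: 6.58
tcp_pos: [0.4477, 0.3271, 0.2451]
eef_rot: [-90.0, 0.0, 92.7]
contact_force: [0.2, 0.5, -3.7]
gripper_width: 0.019
```

Run:
```python
from h import *
s=get_state(); print(s['tcp_pos'],s['gripper_width'],s['contact_force'],s['time_s'])
a=cam('top');b=cam('side'); cv2.imwrite('pics/ab1.png',np.hstack([a['pixels'][130:340,60:360],b['pixels'][130:340,120:420]]))
```

```text
[0.44767908 0.32711645 0.24514663] 0.01902927795414681 [ 0.19608465  0.46721021 -3.67118524] 6.575
```

View pics/ab1.png

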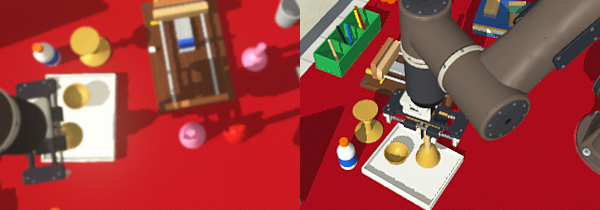

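Bell is held over the tray; the side crop shows it upright at about (428,150), clear of the bowl at (397,152). I lower it.

apply_moves(
  rows=[
    [[0, 0.008, 0], 0],
    [[0, 0.024, 0], 0],
    [[0, 0.042, 0], 0],
    [[0, 0.058, 0], 0],
    [[0, 0.07, 0], 0],
    [[0, 0.077, 0], 0],
    [[0, 0.081, 0], 0],
    [[0, 0.083, 0], 0],
    [[0, 0.0845, 0], 0],
    [[0, 0.0855, 0], 0],
    [[0, 0.0855, 0], 0],
  ],
)

```text
time_s: 8.05
tcp_pos: [0.4475, 0.3278, 0.1598]
eef_rot: [-90.0, -0.0, 92.7]
contact_force: [-0.2, -0.1, -4.0]
gripper_width: 0.0196
```

apply_moves(
  rows=[
    [[0, 0.0005, 0], 0],
    [[0, 0.001, 0], 0],
    [[0, 0.001, 0], 0],
  ],
)

```text
time_s: 8.43
tcp_pos: [0.4475, 0.3278, 0.1589]
eef_rot: [-90.0, -0.0, 92.7]
contact_force: [-0.2, 0.1, 0.4]
gripper_width: 0.0195
```

Contact: the 4 N of weight is now carried by the tray. I release, then rise.

apply_moves(
  rows=[
    [[0, 0, 0], 0],
    [[0, 0, 0], 0],
    [[0, 0, 0], 0],
    [[0, 0, 0], 0],
    [[0, 0, 0], 0],
    [[0, 0, 0], 0],
  ],
  gripper=1,
)

```text
time_s: 9.18
tcp_pos: [0.4475, 0.3278, 0.1587]
eef_rot: [-90.0, 0.0, 92.7]
contact_force: [0.5, 0.2, -0.3]
gripper_width: 0.0737
```

apply_moves(
  rows=[
    [[0, -0.005, 0], 0],
    [[0, -0.02, 0], 0],
    [[0, -0.045, 0], 0],
    [[0, -0.075, 0], 0],
    [[0, -0.095, 0], 0],
    [[0, -0.105, 0], 0],
    [[0, -0.105, 0], 0],
  ],
)

```text
time_s: 10.05
tcp_pos: [0.4476, 0.3279, 0.2646]
eef_rot: [-90.1, -0.1, 92.7]
contact_force: [-0.4, 0.5, 0.7]
gripper_width: 0.0877
```

```bash
python3 - <<'E'
from h import *
s=get_state(); print(s['tcp_pos'],s['eef_rot'],s['gripper_width'],s['contact_force'],s['time_s'])
a=cam('wrist');b=cam('side'); 
P=xyz(b);Z=P[...,2]; 
for c in(a,b):
    P=xyz(c);Z=P[...,2];d=np.hypot(P[...,0]-.447,P[...,1]-.328)
    q=P[(d<.05)&(Z>.08)&(Z<.145)&(c['z_map']>0)]; print(len(q),q.mean(0),q.min(0),q.max(0))
cv2.imwrite('pics/ab2.png',np.hstack([a['pixels'],cv2.resize(b['pixels'][200:350,150:300],(384,384))])[:, :][::1])
E
python3 -c "
import cv2;i=cv2.imread('pics/ab2.png');cv2.imwrite('pics/ab2s.png',cv2.resize(i,(798,342)))"
```

```text
[0.44759951 0.32794711 0.26456603] [-9.00602715e+01 -8.00925294e-02  9.27337218e+01] 0.08774692899151719 [-0.38379983  0.50397287  0.68239459] 10.05
800 [0.44815214 0.32355381 0.12517015] [0.43801498 0.31773329 0.08012699] [0.45780448 0.33682337 0.14052248]
129 [0.44515552 0.33212706 0.1167965 ] [0.43754502 0.3210039  0.0801957 ] [0.45683915 0.33861261 0.14276905]
```

View pics/ab2s.png

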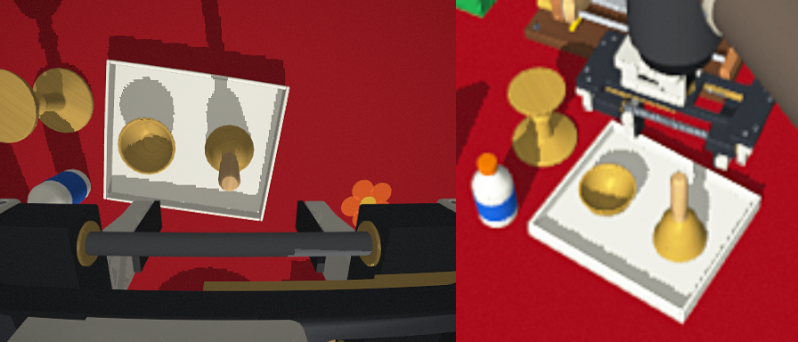

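The bell stands upright in the tray at (0.4475, 0.328), with the bowl untouched. Next I go above the handle with the gripper half closed.

apply_moves(
  rows=[
    [[-0.009, 0, -0.006], 0],
    [[-0.036, 0, -0.022], 0],
    [[-0.077, 0, -0.046], 0],
    [[-0.123, 0, -0.073], 0],
    [[-0.169, 0, -0.101], 0],
    [[-0.215, 0, -0.128], 0],
    [[-0.258, 0, -0.154], 0],
    [[-0.289, 0, -0.172], 0],
    [[-0.304, 0, -0.181], 0],
    [[-0.307, 0, -0.183], 0],
    [[-0.307, 0, -0.183], 0],
    [[-0.307, 0, -0.183], 0],
  ],
  gripper=0.55,
)

```text
time_s: 11.65
tcp_pos: [0.6445, 0.0307, 0.2638]
eef_rot: [-90.0, -0.0, 92.8]
contact_force: [-0.4, -0.2, 0.9]
gripper_width: 0.0479
```

```bash
cat > p.py <<'E'
from h import *
import sys
n=sys.argv[1]
c=cam('wrist'); s=c['state']; print(s['tcp_pos'],s['eef_rot'],s['gripper_width'],s['contact_force'],s['time_s'])
im=c['pixels']; P=xyz(c);X,Y,Z=P[...,0],P[...,1],P[...,2]; ok=c['z_map']>0
hsv=cv2.cvtColor(im,cv2.COLOR_BGR2HSV)
def rect(nm,m):
    q=np.ascontiguousarray(P[m&ok][:,:2].astype(np.float32))
    if len(q)>4:
        r=cv2.minAreaRect(q); print(nm,len(q),np.round(r[0],4),np.round(r[1],4),round(r[2],2))
H=(abs(X-.6)<.2)&(abs(Y-.03)<.13)
blue=cv2.inRange(hsv,(100,120,60),(130,255,255))>0
rect('tab',blue&(Z>.082)&(Z<.09)&H); rect('jaw',H&(Z>.072)&(Z<.079)); rect('back',H&(Z>.083)&(Z<.088)&~blue)
def comp(nm,m,z):
    k,l,st,ce=cv2.connectedComponentsWithStats((m&H&ok).astype(np.uint8))
    for i in range(1,k):
        if st[i,4]>15: print(nm,st[i],P[l==i].mean(0).round(4),onplane(c,ce[i],z).round(4),P[l==i].min(0).round(4),P[l==i].max(0).round(4))
comp('yellow',(cv2.inRange(hsv,(22,170,120),(34,255,255))>0)&(Y>.08),.03)
comp('white',(cv2.inRange(hsv,(0,0,150),(179,50,255))>0)&(Y>.105)&(Z<.05),.03)
cv2.imwrite(f'pics/{n}.png',im)
E
python3 p.py w3
```

```text
[0.64451043 0.03071114 0.26378459] [-9.00023014e+01 -7.22155169e-03  9.27978379e+01] 0.047906657597106016 [-0.38201891 -0.21786093  0.87430156] 11.65
tab 473 [0.6463 0.0279] [0.0105 0.0386] 2.87
jaw 3012 [0.5797 0.0096] [0.3448 0.1355] 8.07
back 2310 [ 5.901e-01 -5.000e-04] [0.356  0.1281] 5.22
white [245 236  10  14 139] [0.6494 0.1167 0.0288] [[0.6494 0.1161 0.03  ]] [0.6436 0.1108 0.0209] [0.6552 0.1255 0.0315]
```

View pics/w3.png

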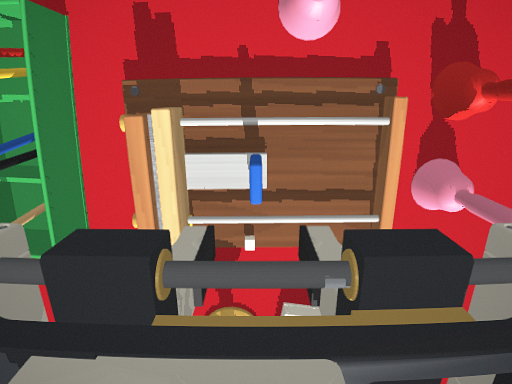

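apply_moves(
  rows=[
    [[-0.002, 0.008, -0.0015], 0],
    [[-0.002, 0.03, -0.0015], 0],
    [[-0.002, 0.06, -0.0015], 0],
    [[-0.002, 0.09, -0.0015], 0],
    [[-0.002, 0.118, -0.0015], 0],
    [[-0.002, 0.138, -0.0015], 0],
    [[-0.002, 0.15, -0.0015], 0],
    [[-0.002, 0.155, -0.0015], 0],
    [[-0.002, 0.155, -0.0015], 0],
  ],
)

```text
time_s: 12.82
tcp_pos: [0.6466, 0.028, 0.1088]
eef_rot: [-90.0, 0.0, 92.7]
contact_force: [-0.8, 0.1, -0.6]
gripper_width: 0.0478
```

apply_moves(
  rows=[
    [[0, 0, 0], 0],
    [[0, 0, 0], 0],
    [[0, 0, 0], 0],
    [[0, 0, 0], 0],
    [[0, 0, 0], 0],
    [[0, 0, 0], 0],
  ],
  gripper=0,
  grip_force=45,
)

```text
time_s: 13.58
tcp_pos: [0.6458, 0.0279, 0.1088]
eef_rot: [-89.9, 0.0, 92.8]
contact_force: [-4.7, 0.3, 5.2]
gripper_width: 0.0119
```

Tab gripped, opening 11.9 mm against 12 mm. Pull estimate is about 70 mm, from two views. I pull to 64 mm first, then look.

apply_moves(
  rows=[
    [[0, 0, 0.002], 0],
    [[0, 0, 0.007], 0],
    [[0, 0, 0.014], 0],
    [[0, 0, 0.022], 0],
    [[0, 0, 0.03], 0],
    [[0, 0, 0.038], 0],
    [[0, 0, 0.046], 0],
    [[0, 0, 0.053], 0],
    [[0, 0, 0.059], 0],
    [[0, 0, 0.063], 0],
    [[0, 0, 0.064], 0],
    [[0, 0, 0.064], 0],
    [[0, 0, 0.064], 0],
  ],
)

```text
time_s: 15.2
tcp_pos: [0.5849, 0.0245, 0.1088]
eef_rot: [-90.2, 0.0, 92.8]
contact_force: [10.6, -5.3, -7.4]
gripper_width: 0.0119
```

```bash
cat > q.py <<'E'
from h import *
import sys
n=sys.argv[1]; s=get_state(); print(s['tcp_pos'],s['eef_rot'],s['gripper_width'],s['contact_force'],s['time_s'])
th=np.radians(2.8); ex=np.array([np.cos(th),np.sin(th)]); ey=np.array([-ex[1],ex[0]]); o=np.array([.6458,.028])
out=[]
for v in ('top','side'):
    c=cam(v); im=c['pixels']; P=xyz(c); hsv=cv2.cvtColor(im,cv2.COLOR_BGR2HSV); h=(P[...,:2]-o)
    hx,hy=h@ex,h@ey
    for nm,m,z in (('ptr',(cv2.inRange(hsv,(20,140,90),(34,255,255))>0)&(hy>.055),.03),('mark',(cv2.inRange(hsv,(0,0,150),(179,70,255))>0)&(hy>.078),.03)):
        m=m&(abs(hx-.01)<.08)&(hy<.115)&(P[...,2]>.012)&(P[...,2]<.05)
        k,l,st,ce=cv2.connectedComponentsWithStats(m.astype(np.uint8))
        for i in range(1,k):
            if st[i,4]>6:
                p=onplane(c,ce[i],z)[0][:2]-o; q=P[l==i]
                print(v,nm,st[i],'plane hx,hy',(p@ex).round(4),(p@ey).round(4),'depth',hx[l==i].mean().round(4),hx[l==i].min().round(4),hx[l==i].max().round(4),q[:,2].mean().round(4))
    px=proj(c,[.65,.115,.03])[0].astype(int); x0=max(px[0]-30,0);y0=max(px[1]-30,0); print(v,x0,y0)
    out.append(cv2.resize(im[y0:y0+60,x0:x0+60],(400,400),interpolation=cv2.INTER_CUBIC))
cv2.imwrite(f'pics/{n}.png',np.hstack(out))
E
python3 q.py j1; python3 p.py w4
```

```text
[0.58486829 0.02445299 0.10879463] [-9.02266851e+01  2.60100925e-02  9.27635798e+01] 0.011945801722160013 [10.59297235 -5.25278626 -7.42789979] 15.2
top 184 148
side ptr [217 213   5   6  18] plane hx,hy 0.0175 0.0718 depth 0.0177 0.013 0.0264 0.0295
side mark [217 219   5   7  26] plane hx,hy 0.0063 0.0955 depth 0.0076 0.0017 0.0143 0.027
side 189 189
[0.58486475 0.02449118 0.10876418] [-9.02235789e+01  2.62123644e-02  9.27665767e+01] 0.011621215699162005 [10.7986841  -6.21750831 -7.88810219] 15.3
tab 1188 [0.5859 0.0238] [0.0118 0.0386] 3.51
jaw 7124 [ 0.6477 -0.0041] [0.1222 0.0948] 25.61
back 62 [0.5857 0.0276] [0.0242 0.0311] 2.08
```

View pics/j1.png

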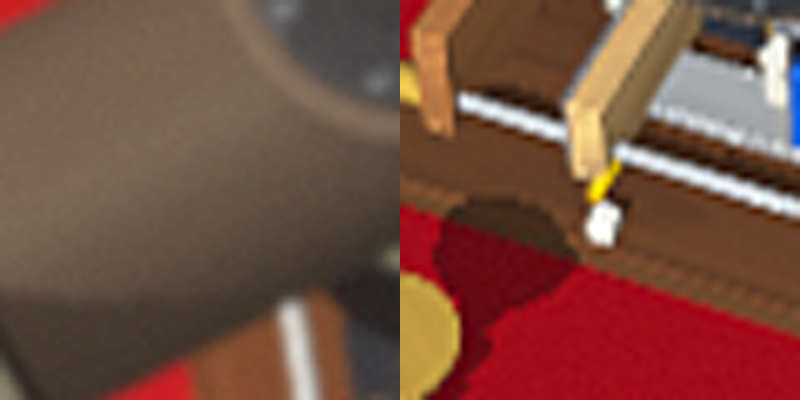

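View pics/w4.png

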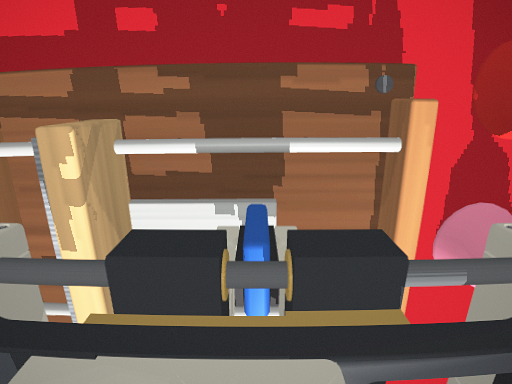

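Pulled 61 mm so far. In the side crop the yellow pointer tip at (605,185) sits short of the white mark at (603,222). Both measurements leave about 9.3 mm along the holder's axis.

apply_moves(
  rows=[
    [[0, 0, 0.003], 0],
    [[0, 0, 0.006], 0],
    [[0, 0, 0.0085], 0],
    [[0, 0, 0.0096], 0],
    [[0, 0, 0.0096], 0],
    [[0, 0, 0.0096], 0],
    [[0, 0, 0.0096], 0],
    [[0, 0, 0.0096], 0],
  ],
)

```text
time_s: 16.35
tcp_pos: [0.5755, 0.024, 0.1088]
eef_rot: [-90.2, 0.0, 92.8]
contact_force: [12.2, -8.0, -8.6]
gripper_width: 0.0116
```

```bash
python3 q.py j2
python3 - <<'E'
from h import *
# subpixel: side view, upsampled; project holder-frame grid lines
c=cam('side'); th=np.radians(2.8); ex=np.array([np.cos(th),np.sin(th),0]); ey=np.array([-ex[1],ex[0],0]); o=np.array([.6458,.028,0])
im=c['pixels']; x0,y0,w=198,200,40;f=14
big=cv2.resize(im[y0:y0+w,x0:x0+w],None,fx=f,fy=f,interpolation=cv2.INTER_CUBIC)
for hx,col in ((.002,(255,0,0)),(.008,(0,255,0)),(.014,(255,0,0))):
    p=proj(c,[o+ex*hx+ey*y+[0,0,.03] for y in (.06,.12)]); p=((p-[x0,y0]+.5)*f).astype(int)
    cv2.line(big,tuple(map(int,p[0])),tuple(map(int,p[1])),col,1)
cv2.imwrite('pics/j2g.png',big)
E
```

```text
[0.57547117 0.0239525  0.10876081] [-9.02397326e+01  3.01075529e-02  9.27652647e+01] 0.011604790069727313 [12.17749434 -8.00917611 -8.64772033] 16.35
top 184 148
side ptr [219 214   6   6  17] plane hx,hy 0.008 0.0721 depth 0.0084 0.0051 0.0172 0.0289
side mark [217 219   5   7  26] plane hx,hy 0.0063 0.0955 depth 0.0075 0.0005 0.0144 0.027
side 189 189
```

View pics/j2g.png

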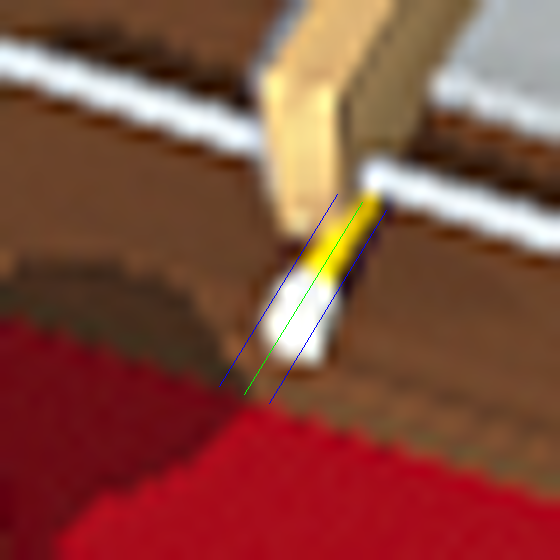

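Run:
```python
from h import *
for n in('top0','side0'):
    c=dict(np.load(n+'.npz')); P=xyz(c); hsv=cv2.cvtColor(c['pixels'],cv2.COLOR_BGR2HSV)
    w=(cv2.inRange(hsv,(0,0,135),(179,60,255))>0)
    for y0 in (.086,-.025):
        g=onplane(c,np.argwhere(w)[:,::-1],.037)
        d=abs(g[:,1]-(y0+.05*(g[:,0]-.65))); q=g[(d<.014)&(g[:,0]>.51)&(g[:,0]<.70),:2]
        for _ in range(4):
            a=np.polyfit(q[:,0],q[:,1],1); r=q[:,1]-np.polyval(a,q[:,0]); q=q[abs(r)<.005]
        print(n,y0,len(q),np.degrees(np.arctan(a[0])).round(2),np.polyval(a,.65).round(4))
    # mark top face only
    m=(cv2.inRange(hsv,(0,0,150),(179,70,255))>0)&(abs(P[...,0]-.649)<.012)&(abs(P[...,1]-.122)<.013)
    px=np.argwhere(m)[:,::-1]; r=cv2.minAreaRect(np.ascontiguousarray(onplane(c,px,.03)[:,:2].astype(np.float32))); print('mark',len(px),r)
    b=onplane(c,px,.03)[:,:2]; print(b.min(0),b.max(0))
```

```text
top0 0.086 261 3.29 0.0877
top0 -0.025 225 3.26 -0.0223
mark 38 ((0.6490975618362427, 0.120978944003582), (0.015610218048095703, 0.01624365709722042), 84.59342956542969)
[0.6407683  0.11322864] [0.65742747 0.12923737]
side0 0.086 150 3.22 0.0854
side0 -0.025 90 2.96 -0.0251
mark 26 ((0.647616982460022, 0.122959665954113), (0.012389793992042542, 0.02423376962542534), 28.39618682861328)
[0.63910987 0.11231145] [0.6551159 0.134813 ]
```

Rods give a yaw of 3.2°. In the side view the pointer is at hx 8.0–8.4 mm and the mark at 7.5–8.2 mm, which is in line to within about 0.5 mm. I hold briefly and check that it stays put.

apply_moves(
  rows=[
    [[0, 0, 0], 0],
    [[0, 0, 0], 0],
    [[0, 0, 0], 0],
    [[0, 0, 0], 0],
    [[0, 0, 0], 0],
    [[0, 0, 0], 0],
    [[0, 0, 0], 0],
    [[0, 0, 0], 0],
  ],
)

```text
time_s: 17.5
tcp_pos: [0.5755, 0.024, 0.1088]
eef_rot: [-90.2, 0.0, 92.8]
contact_force: [11.5, -7.6, -8.3]
gripper_width: 0.0118
```

```bash
python3 q.py j3
python3 - <<'E'
from h import *
a=cam('side'); cv2.imwrite('pics/s9.png',cv2.resize(a['pixels'],(800,600)))
E
```

```text
[0.57546784 0.02397925 0.10875892] [-9.02408335e+01  2.86890796e-02  9.27672772e+01] 0.011762096671656551 [11.49133516 -7.60593363 -8.25441578] 17.5
top 184 148
side ptr [219 214   6   6  17] plane hx,hy 0.008 0.0721 depth 0.0082 0.0022 0.0177 0.0295
side mark [217 219   5   7  26] plane hx,hy 0.0063 0.0955 depth 0.0075 0.0013 0.0142 0.027
side 189 189
```

View pics/s9.png

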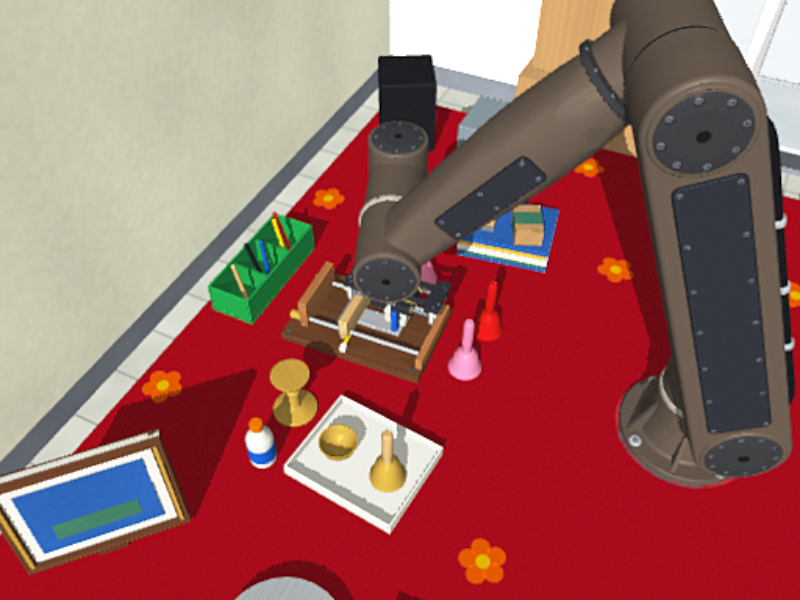

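The view shows the bell upright in the tray at (388,462), with the bowl, lamp, glue bottle and the visible look-alikes where they were. The pointer at (346,341) meets the mark. The hold is steady, so I hand in.

```bash
python3 -c "
from plant import close_job; print(close_job())"
```

```text
the job is handed in; nothing more can be done
None
```

I moved the brass bell into the white tray first. Then I pulled the jaw out about 70 mm by its blue handle and handed in at about 17.6 s while still holding it.

- **Bell:** it stands upright and released in the free half of the tray, at about (0.448, 0.328). The bowl is untouched.
- **Pointer against mark:** in the side view they agreed to about 0.5 mm (pointer at 8.0–8.2 mm, mark at about 7.5–8 mm along the holder). The pull worked out from the earlier top view was 69.5–70.8 mm, which fits.
- **Hold:** the pose did not move over a one-second hold. Grip was set to 45 N and the opening read 11.8 mm on the 12 mm tab.
- **Not fully checked:** the arm hid the pointer from the top camera at the end, so only the side view confirms the final alignment. The arm also hid the tumbler, the duster and most of one pink bell in the last view.
- **Side force:** about 8 N sideways remained at the hold, because I pulled along about 2.8° while the rods measured about 3.2°. I left it, as it is well inside the limits.

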